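# Put the block plane away in the push-push tray

## Robot

A 6-joint arm with a two-finger parallel gripper is mounted at the origin on the work surface. World frame = base frame: x ahead of the robot, y to its left, z up, the work surface at z = 0. Lengths are in m, angles in rad, forces in N, time in s.
With the tool pointing down it reaches from about 0.375 to 0.9 m from the base axis. Payload 3.1 kg.
Tool frame: the origin (TCP) lies midway between the tips of the shut fingers; the grasp point (between the pads) lies manip.grip_depth behind it (manip.grip_depth is the distance from the TCP to the grasp point, in m); z points along the fingers, y is the direction in which the jaws open and shut (so a half turn about z gives the same grasp; the last joint's range is limited). The gripper opens to 85 mm and grips with 20 to 120 N. Pads are 22 mm wide; open, the fingers measure 114 mm over their backs; the gripper's body (76 mm by 85 mm) begins 54 mm behind the grasp point. The pads swing forward as they close: fully open they stand 13 mm farther back than shut.
Start: joints at [-1.363, 0.527, 1.433, -0, 1.181, -0.178], TCP at [0.235, -0.579, 0.231] pointing down, gripper open.
Joint ranges: [-3.08, 3.08], [-0.75, 2.2], [0.22, 2.44], [-1.43, 4.57], [0, 2.65], [-2.85, 2.85]. Speed limits (rad/s): [2.79, 2.79, 3.14, 3.14, 3.14, 3.14].

## Interface

Orientations are given as a unit quaternion [x, y, z, w].
In Python, from station import manip, vision gives the robot as it stands.
- The arm moves only by the shell command python3 -m crank 'ROWS' [FORCE]. ROWS is JSON, a list of rows, each an object with "grip": the closure, from 0 (fully open) to 1 (shut); "offset": the shift along the tool's x, y, z in mm, a list of three; "angular": the turn, a rotation vector about the tool's x, y, z in degrees, a list of three. A call has 1 to 10 rows; each row is the pose to reach, as a shift and turn from the pose commanded when the call began, along the tool's axes at that moment; what a row does not reach only later rows make up. A row lasts 1/10 s, in which the tool goes at most 50 mm and 8.59 degrees, less where a joint would pass 70% of its speed; a pose out of reach is approached as far as the arm can. A call with a gripper value outside its range is refused whole. The fingers move at their own pace and stop on an object; FORCE is the grip in N (left out, the last holds). Time passes only in rows, so rows that repeat a pose let the fingers close. It gives the time, the measured TCP pose, the force and the opening at its end, in the units of the state.
- manip.sense(): the state, without advancing time (a new reading comes with each control period).
- vision.snapshot(name): name is "scene" or "top" or "wrist"; returns a dict with "pixels" (420x560x3 uint8, red, green, blue), "intrinsics" (3x3 intrinsics, pixels), "R" (3x3) and "t" (3): a world point X has camera coordinates R X + t. Camera axes: x right, y down, z forward; pixel columns grow to the right and rows downward; lengths in m; the calibration is good to about 2 mm. The wrist camera is an equidistant fisheye: a pixel r from the principal point sees the ray r / f radians off the axis. A picture is of the moment at which its call begins. There is no depth.
- manip.sign_off(): hands the job in, once; it reports no verdict.
The state is a dict: "t": time; "q": joint angles; "qd": joint speeds; "tau": joint torques, N m; "tcp_pos": TCP position; "tool_rot": TCP orientation; "force": force on the tool from outside, world axes, zero at the start; "ft_torque": the same for the moment, N m; "finger_gap": opening from 0.0 (shut) to 1.0 (fully open).
Only numpy, scipy, OpenCV 4.12 (cv2) and the standard library are available. Lean on these libraries where they do the work, as an engineer would, in place of code of your own. Each camera call takes 0.05 s, during which the arm holds its last target.

## Task

Put the small block plane, sole down, into the open tray of the low tool chest, then push the tray in until its push-push latch catches, and let go so that it stays in by itself. Set the plane down gently, press the tray firmly but never force it (stay under 25 N), and leave the other things on the bench where they are.

Things in the scene. Friction and masses are not known exactly. Their poses are not given: they have to be found in the camera images.
- chest: low wooden tool chest screwed to the bench, 180 x 160 (y) x 62 mm high; origin on the bench; its own +x points into the chest, the open front face lies 85 mm from the origin on the -x side. To latch its tray, push 4 to 5 mm past the place where it will rest, about 1 mm into a stiff rubber stop (6 N per mm; total push 12 to 18 N), and let go. A second such push unlatches it.
- tray (a joint): how far the tray is drawn out of the chest, m, at most 0.135; pushing towards the chest's +x closes it. Further out it slides with 1 to 3 N and stays where it is left; over the last 40 to 60 mm a spring pushes it out with 3 to 6 N. The push-push latch holds it at a hidden depth, new each time, between 0.006 and 0.026; unlatched it springs out to 0.038 or more.
- tray_front (a point): centre of the front face of the tray's dark, flat wooden front, 142 mm wide (y) and 42 mm high, from 8 to 50 mm above the bench, with a small flush brass disc and no handle. Axes as the chest's. It is 8 mm proud of the chest's front face when tray is 0, so it stays in front of the chest even fully pressed.
- tray_floor (a point): centre of the tray's inner floor, 12 mm above the bench; axes as the chest's. The inside is 112 (x) x 130 mm (y); side and rear walls rise 20 mm above the floor, the front 38 mm; walls 5 mm thick, front 10 mm. Under the chest's top there are 42 mm of free height over the floor.
- plane_mid (a point): block plane: dark steel, 92 (x) x 34 (y) mm, 34 mm high, brass cap and front knob, 0.3 to 0.55 kg, standing on its flat sole; this point is its centre, 17 mm above the sole; x along its length, z up. Grip it by its parallel sides, 34 mm apart and 26 mm high over a 66 mm length centred 4 mm to the -x side of this point.
- offcut: bystander: pale wood offcut 100 x 45 x 22 mm lying flat, origin under its centre
- tape: bystander: blue roll of tape lying flat, 90 mm across, 25 mm high, origin under its centre
- glue: bystander: white glue bottle with orange cap, 52 mm across, 120 mm high, upright, origin under its centre
There are look-alikes about, which are no part of the job. What is meant by the chest is not white, and is the larger of those in its own colour.

How it is judged:
By the outcome, as a careful person would: the job done as asked, in the order asked, and still so for the second after the job is handed in, with the robot touching nothing.
It also fails if it takes over 64 s, if anything falls off the work surface, if the arm or the gripper's body presses on something with over 40 N, if the wrist force passes 120 N, or if a joint passes its speed limit or range.

## Working session

There is one attempt and no reset: what is moved stays moved. The work goes in short steps, Python scripts to look and compute and a shell command to move; the robot and the scene stay as the last step left them, time stands still between calls to the robot, and variables do not carry over. Pictures are saved under pics/ and viewed, and the job is handed in when it is done.

```bash
ls -la; mkdir -p pics
python3 - <<'E'
from station import manip, vision
import cv2,numpy as np
print(manip.sense(), manip.grip_depth)
for n in ["scene","top","wrist"]:
    s=vision.snapshot(n); cv2.imwrite(f"pics/{n}0.png",s["pixels"][:,:,::-1])
    np.savez(f"pics/{n}0.npz",**{k:s[k] for k in("pixels","intrinsics","R","t")})
    print(n,np.round(s["intrinsics"],1).tolist(),np.round(s["R"],3).tolist(),np.round(s["t"],3))
E
```

```text
total 12
drwxr-xr-x  3 agent agent 4096 Dec  6 11:30 .
drwxr-xr-x 23 root  root  4096 Dec  6 11:30 ..
drwxr-xr-x  2 agent agent 4096 Dec  6 11:30 pics
{'t': 0.0, 'q': array([-1.36354376e+00,  5.28481010e-01,  1.43390134e+00, -1.88706782e-06,
        1.18139891e+00, -1.78489317e-01]), 'qd': array([-4.98841379e-04, -8.05185688e-05, -9.44810423e-04, -2.91509736e-04,
        2.18690598e-04, -2.73363583e-04]), 'tau': array([-1.91090080e-04, -4.42351842e+01, -1.78026152e+01, -1.09543685e-04,
        8.41391244e-03, -1.22184673e-06]), 'tcp_pos': array([ 0.2350374 , -0.57834926,  0.23032481]), 'tool_rot': array([ 9.81457330e-01,  1.91677626e-01, -1.66097268e-05, -1.09417728e-03]), 'force': array([-1.01110231, -1.25584096,  0.57082187]), 'ft_torque': array([-0.01632739,  0.00691944, -0.03835475]), 'finger_gap': 0.9992809759682716} 0.0187
scene [[485.2, 0.0, 275.8], [0.0, 485.2, 213.3], [0.0, 0.0, 1.0]] [[-0.709, 0.705, 0.002], [0.427, 0.431, -0.795], [-0.561, -0.563, -0.607]] [ 0.383 -0.193  1.45 ]
top [[380.3, 0.0, 287.8], [0.0, 380.3, 209.2], [0.0, 0.0, 1.0]] [[-0.025, -0.999, 0.027], [-0.994, 0.022, -0.112], [0.111, -0.029, -0.993]] [0.003 0.546 0.888]
wrist [[325.2, 0.0, 282.4], [0.0, 325.2, 207.2], [0.0, 0.0, 1.0]] [[0.376, -0.927, -0.002], [-0.894, -0.364, 0.263], [-0.244, -0.097, -0.965]] [-0.624 -0.034  0.379]
```

View pics/scene0.png

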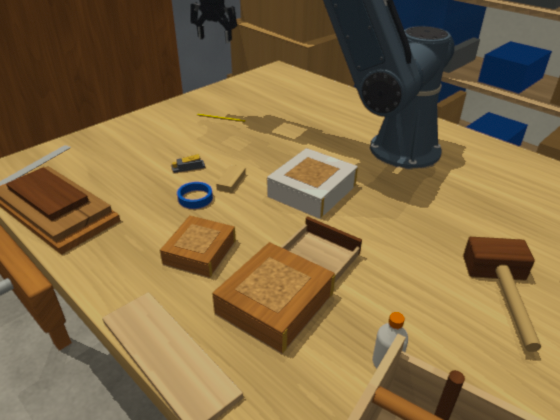

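View pics/top0.png

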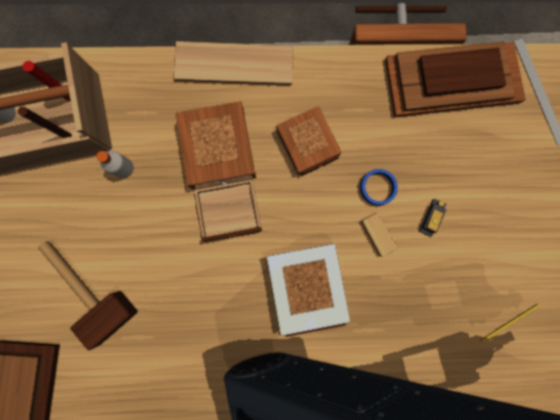

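View pics/wrist0.png

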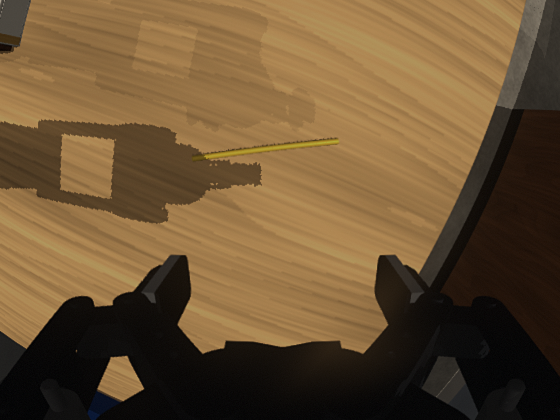

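Top view: the chest is the brown one at (215,145), with its tray drawn out towards the robot, front at about (230,236). The plane is at (434,217). The smaller brown box and the white one are the look-alikes. I'll enlarge these.

Run:
```python
import cv2
t=cv2.imread("pics/top0.png")
cv2.imwrite("pics/c1.png",cv2.resize(t[90:250,160:270],None,fx=5,fy=5,interpolation=2)[:, :][:800] if 0 else cv2.resize(t[95:245,165:275],None,fx=4,fy=4,interpolation=2))
cv2.imwrite("pics/c2.png",cv2.resize(t[190:245,395:470],None,fx=10,fy=10,interpolation=2))
s=cv2.imread("pics/scene0.png")
cv2.imwrite("pics/c3.png",cv2.resize(s[145:185,160:215],None,fx=12,fy=12,interpolation=2))
cv2.imwrite("pics/c4.png",cv2.resize(s[205:350,205:370],None,fx=4,fy=4,interpolation=2))
```

```text
(no output)
```

View pics/c1.png

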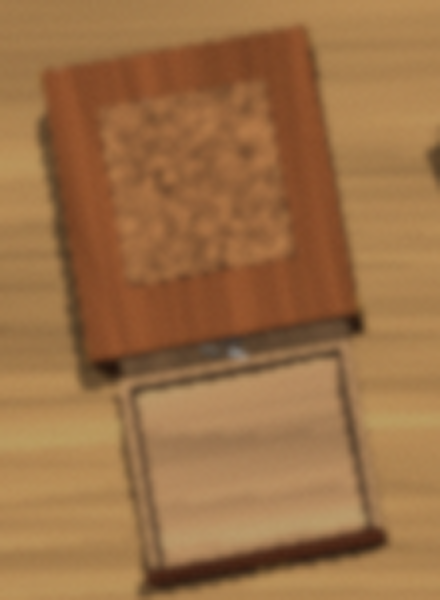

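View pics/c2.png

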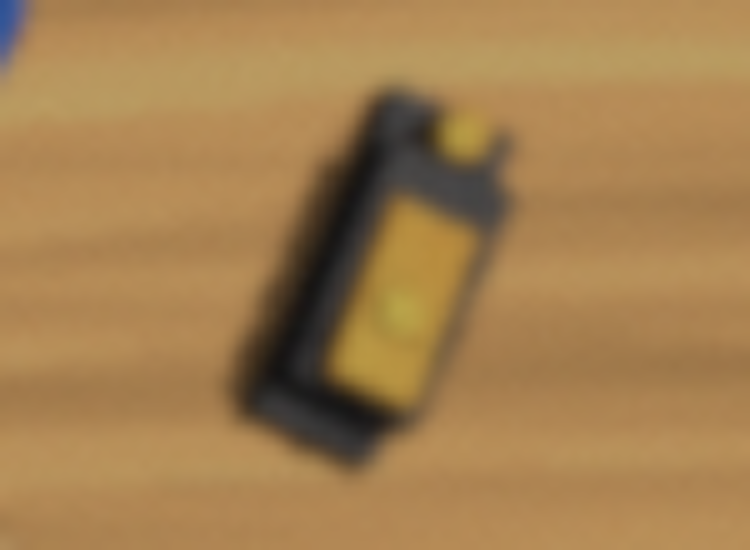

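View pics/c3.png

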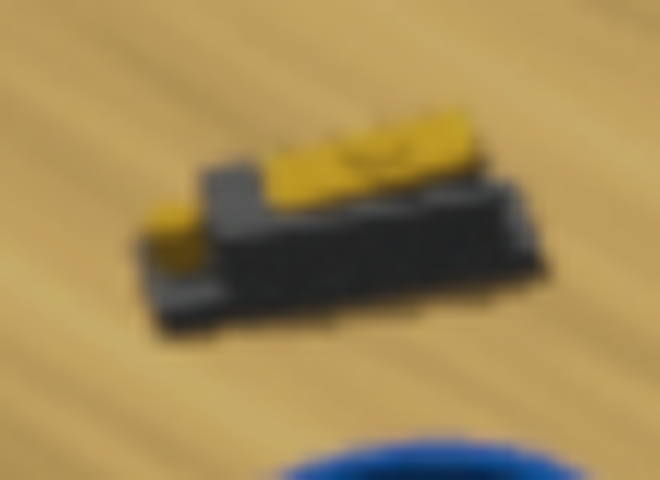

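View pics/c4.png

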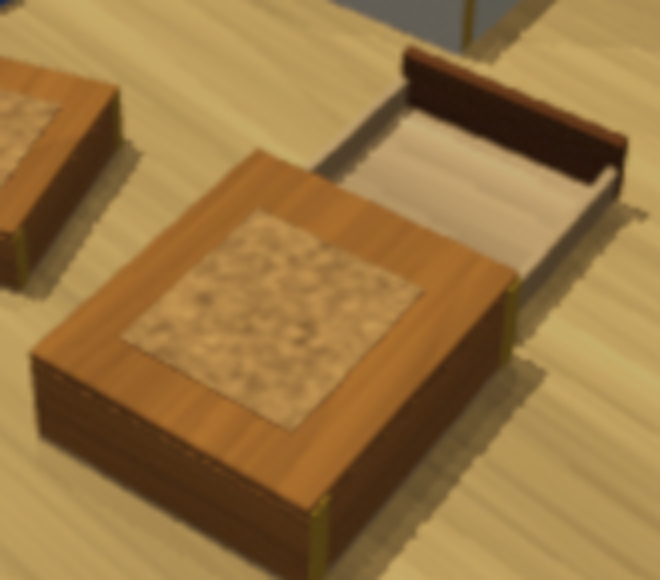

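Chest top corners in the crop: (43,72), (305,27), (357,322), (93,362). The tray front's top edge runs (147,580) to (385,535). In the crop the plane's sole corners are about (235,405), (365,465), (515,140) and (390,90), with the knob (front) at upper right.

```bash
cat > h.py <<'E'
import numpy as np, cv2
from scipy.optimize import least_squares
def load(n): return dict(np.load(f"pics/{n}.npz"))
def proj(s,X):
    c=np.asarray(X)@s["R"].T+s["t"]; K=s["intrinsics"]
    return np.stack([K[0,0]*c[:,0]/c[:,2]+K[0,2],K[1,1]*c[:,1]/c[:,2]+K[1,2]],1)
def back(s,uv,z):
    K=s["intrinsics"]; uv=np.asarray(uv,float)
    d=np.c_[(uv[:,0]-K[0,2])/K[0,0],(uv[:,1]-K[1,2])/K[1,1],np.ones(len(uv))]@s["R"]
    C=-s["R"].T@s["t"]; return C+d*((z-C[2])/d[:,2])[:,None]
def crop(p,f,x0,y0): return (np.asarray(p,float)+.5)/f-.5+np.array([x0,y0])
E
python3 - <<'E'
from h import *
T=load("top0");S=load("scene0")
print("C",-T["R"].T@T["t"],-S["R"].T@S["t"])
c=crop([(43,72),(305,27),(357,322),(93,362)],4,165,95)
P=back(T,c,.062);print(np.round(P,4)); print([np.linalg.norm(P[i]-P[(i+1)%4]) for i in range(4)],P.mean(0))
d=(P[0]+P[1]-P[2]-P[3]);print("yaw",np.degrees(np.arctan2(d[1],d[0])))
cs=crop([(258,152),(518,272),(312,510),(33,355)],4,205,205)
Q=back(S,cs,.062);print(np.round(Q,4)); print([np.linalg.norm(Q[i]-Q[(i+1)%4]) for i in range(4)],Q.mean(0))
f=back(T,crop([(147,580),(385,537)],4,165,95),.05);print("front",f)
f2=back(S,crop([(408,47),(626,140)],4,205,205),.05);print("front S",f2)
pl=crop([(235,405),(365,465)],10,395,190);print("rear sole",back(T,pl,0))
for z,p in ((.034,(465,137)),(.030,(400,310))):print(back(T,crop([p],10,395,190),z))
print("S sole R side front,rear",back(S,crop([(165,333),(545,272)],12,160,145),0))
E
```

```text
C [0.44341374 0.01703377 0.94317594] [1.16806754 0.62925727 0.72593285]
[[0.7792 0.2529 0.062 ]
 [0.8048 0.0971 0.062 ]
 [0.6242 0.0686 0.062 ]
 [0.6035 0.2226 0.062 ]]
[np.float64(0.15790433948982374), np.float64(0.18280651645994878), np.float64(0.1553364619078224), np.float64(0.17821934162341607)] [0.70293871 0.16027986 0.062     ]
yaw 9.364502304714525
[[0.6351 0.0756 0.062 ]
 [0.6074 0.2284 0.062 ]
 [0.7814 0.259  0.062 ]
 [0.8093 0.1052 0.062 ]]
[np.float64(0.15521261598386163), np.float64(0.17668091871085895), np.float64(0.15634326712651397), np.float64(0.17670658827521682)] [0.70829514 0.16704217 0.062     ]
front [[0.47640282 0.19360269 0.05      ]
 [0.4982224  0.05485842 0.05      ]]
front S [[0.50112294 0.06033306 0.05      ]
 [0.47844986 0.19741727 0.05      ]]
rear sole [[ 0.48918691 -0.33586557  0.        ]
 [ 0.4734222  -0.36774381  0.        ]]
[[ 0.55146323 -0.38388055  0.034     ]]
[[ 0.50988343 -0.36665353  0.03      ]]
S sole R side front,rear [[ 0.56637211 -0.37597626  0.        ]
 [ 0.48754192 -0.33527553  0.        ]]
```

```bash
cat >> h.py <<'E'
from scipy.spatial.transform import Rotation as Ro
def down(yawdeg):
    a=np.radians(yawdeg); return Ro.from_matrix(np.array([[np.cos(a),np.sin(a),0],[np.sin(a),-np.cos(a),0],[0,0,-1]]))
def plan(pos,yaw):
    from station import manip
    s=manip.sense(); R=Ro.from_quat(s["tool_rot"])
    off=R.inv().apply(np.array(pos)-s["tcp_pos"])*1000
    ang=np.degrees((R.inv()*down(yaw)).as_rotvec())
    x=R.as_matrix()[:,0]
    print("t",round(s["t"],2),"tcp",np.round(s["tcp_pos"],4),"yaw",round(np.degrees(np.arctan2(x[1],x[0])),2),"gap",round(s["finger_gap"],3),"F",np.round(s["force"],2))
    print("offset",np.round(off,1),"angular",np.round(ang,2))
E
python3 -c "
from h import *
plan([.5175,-.370,.15],-27)"
```

```text
t 0.15 tcp [ 0.2351 -0.5785  0.2306] yaw 22.11 gap 1.0 F [-0.36 -0.39  0.4 ]
offset [340.1 -86.8  80.8] angular [-9.000e-02  3.000e-02  4.911e+01]
```

```bash
python3 -m crank '[{"grip":0,"offset":[42,-11,10],"angular":[0,0,6]},{"grip":0,"offset":[84,-22,20],"angular":[0,0,12]},{"grip":0,"offset":[126,-32,30],"angular":[0,0,18]},{"grip":0,"offset":[168,-43,40],"angular":[0,0,24]},{"grip":0,"offset":[210,-54,50],"angular":[0,0,30]},{"grip":0,"offset":[252,-65,60],"angular":[0,0,36]},{"grip":0,"offset":[294,-76,70],"angular":[0,0,43]},{"grip":0,"offset":[340,-87,80],"angular":[0,0,49.1]},{"grip":0,"offset":[340,-87,80],"angular":[0,0,49.1]},{"grip":0,"offset":[340,-87,80],"angular":[0,0,49.1]}]'
python3 - <<'E'
from station import manip, vision
from h import *
s=vision.snapshot("wrist"); cv2.imwrite("pics/w1.png",s["pixels"][:,:,::-1])
np.savez("pics/w1.npz",**{k:s[k] for k in("pixels","intrinsics","R","t")})
plan([.5175,-.370,.0],-27); print(-s["R"].T@s["t"])
E
```

```text
t: 1.15
tcp_pos: [0.5179, -0.3692, 0.1506]
tool_rot: [0.973, -0.232, -0.001, -0.0]
force: [0.1, 0.1, 0.0]
finger_gap: 1.001
t 1.2 tcp [ 0.5173 -0.3704  0.151 ] yaw -26.9 gap 1.0 F [ 0.12 -0.18  0.2 ]
offset [  0.2  -0.5 151. ] angular [0.02 0.05 0.1 ]
[ 0.57777368 -0.39955156  0.2931415 ]
```

View pics/w1.png

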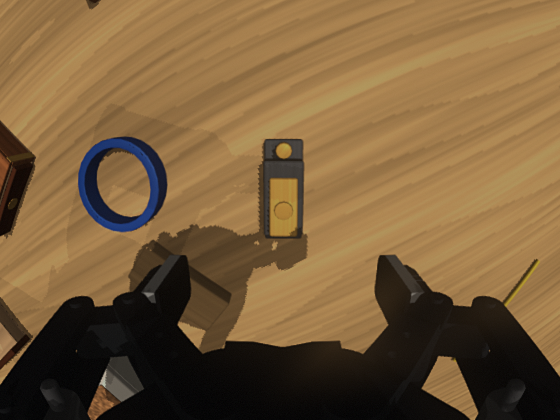

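The plane is well aligned with the image's vertical, at (283,188). Next I'll enlarge it and measure with the fisheye model.

```bash
cat >> h.py <<'E'
def backw(s,uv,z):
    K=s["intrinsics"]; d=(np.asarray(uv,float)-K[:2,2])/K[0,0]; r=np.linalg.norm(d,axis=1)
    v=np.c_[d/r[:,None]*np.sin(r)[:,None],np.cos(r)]@s["R"]
    C=-s["R"].T@s["t"]; return C+v*((z-C[2])/v[:,2])[:,None]
E
python3 - <<'E'
import cv2
t=cv2.imread("pics/w1.png")
cv2.imwrite("pics/c5.png",cv2.resize(t[130:250,235:335],None,fx=5,fy=5,interpolation=2))
E
```

```text
(no output)
```

View pics/c5.png

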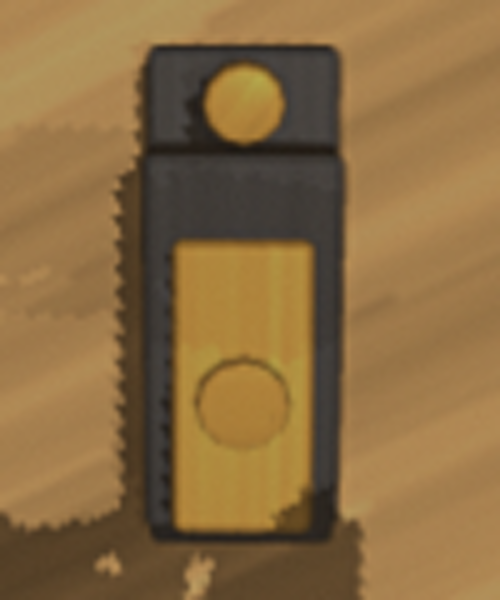

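Run:
```python
from h import *
W=load("w1")
c=crop([(144,156),(342,156),(149,535),(337,535)],5,235,130)
P=backw(W,c,.026);print(np.round(P,4))
print("widths",np.linalg.norm(P[0]-P[1]),np.linalg.norm(P[2]-P[3]),"len",np.linalg.norm((P[0]+P[1]-P[2]-P[3])/2))
d=P[0]+P[1]-P[2]-P[3];y=np.degrees(np.arctan2(d[1],d[0]));print("yaw",y,"body mid",P.mean(0))
F=backw(W,crop([(150,45),(338,45)],5,235,130),.006);print(F,F.mean(0))
u=d/np.linalg.norm(d)
print("mid from toe",F.mean(0)-46*.001*u)
plan(list(P.mean(0)[:2])+[0.0],y)
```

```text
[[ 0.5549 -0.3704  0.026 ]
 [ 0.5401 -0.3996  0.026 ]
 [ 0.4956 -0.3404  0.026 ]
 [ 0.4807 -0.3698  0.026 ]]
widths 0.032715461623599756 0.03297474096540048 len 0.06648662406795838
yaw -26.746428026892463 body mid [ 0.51782465 -0.37008115  0.026     ]
[[ 0.57027443 -0.37827058  0.006     ]
 [ 0.55539785 -0.40777606  0.006     ]] [ 0.56283614 -0.39302332  0.006     ]
mid from toe [ 0.52175782 -0.37232135  0.006     ]
t 1.2 tcp [ 0.5173 -0.3704  0.151 ] yaw -26.9 gap 1.0 F [ 0.12 -0.18  0.2 ]
offset [  0.5  -0.6 151. ] angular [ 0.02  0.05 -0.15]
```

Body length measures 66.5 mm against the expected 66, width 33 mm, and the gripper is centred. Descending.

```bash
python3 -m crank '[{"grip":0,"offset":[0.5,-0.6,40],"angular":[0,0,0]},{"grip":0,"offset":[0.5,-0.6,80],"angular":[0,0,0]},{"grip":0,"offset":[0.5,-0.6,115],"angular":[0,0,0]},{"grip":0,"offset":[0.5,-0.6,135],"angular":[0,0,0]},{"grip":0,"offset":[0.5,-0.6,143],"angular":[0,0,0]},{"grip":0,"offset":[0.5,-0.6,149],"angular":[0,0,0]},{"grip":0,"offset":[0.5,-0.6,149],"angular":[0,0,0]}]' 50
python3 -m crank '[{"grip":1,"offset":[0,0,0],"angular":[0,0,0]},{"grip":1,"offset":[0,0,0],"angular":[0,0,0]},{"grip":1,"offset":[0,0,0],"angular":[0,0,0]},{"grip":1,"offset":[0,0,0],"angular":[0,0,0]},{"grip":1,"offset":[0,0,0],"angular":[0,0,0]},{"grip":1,"offset":[0,0,0],"angular":[0,0,0]},{"grip":1,"offset":[0,0,0],"angular":[0,0,0]},{"grip":1,"offset":[0,0,0],"angular":[0,0,0]}]' 50
```

```text
t: 1.9
tcp_pos: [0.5179, -0.3712, 0.0027]
tool_rot: [0.972, -0.234, 0.0, 0.0]
force: [0.0, 0.6, 0.2]
finger_gap: 0.998
t: 2.7
tcp_pos: [0.5188, -0.3703, 0.0033]
tool_rot: [0.972, -0.233, 0.001, 0.0]
force: [0.1, 0.6, 5.7]
finger_gap: 0.387
```

```bash
python3 -m crank '[{"grip":1,"offset":[0,0,-5],"angular":[0,0,0]},{"grip":1,"offset":[0,0,-20],"angular":[0,0,0]},{"grip":1,"offset":[0,0,-50],"angular":[0,0,0]},{"grip":1,"offset":[0,0,-90],"angular":[0,0,0]},{"grip":1,"offset":[0,0,-130],"angular":[0,0,0]},{"grip":1,"offset":[0,0,-150],"angular":[0,0,0]},{"grip":1,"offset":[0,0,-150],"angular":[0,0,0]}]'
python3 - <<'E'
from station import manip, vision
from h import *
for n in("wrist","scene"):
    s=vision.snapshot(n); cv2.imwrite(f"pics/{n}2.png",s["pixels"][:,:,::-1])
    np.savez(f"pics/{n}2.npz",**{k:s[k] for k in("pixels","intrinsics","R","t")})
plan([.55,.13,.15],9.3)
E
```

```text
t: 3.4
tcp_pos: [0.5198, -0.3718, 0.1565]
tool_rot: [0.972, -0.233, 0.003, 0.002]
force: [-0.3, -1.3, -4.4]
finger_gap: 0.387
t 3.5 tcp [ 0.5175 -0.3696  0.152 ] yaw -26.99 gap 0.387 F [-0.37  0.33 -5.31]
offset [-197.8 -459.9    2.4] angular [ -0.04   0.06 -36.29]
```

View pics/wrist2.png

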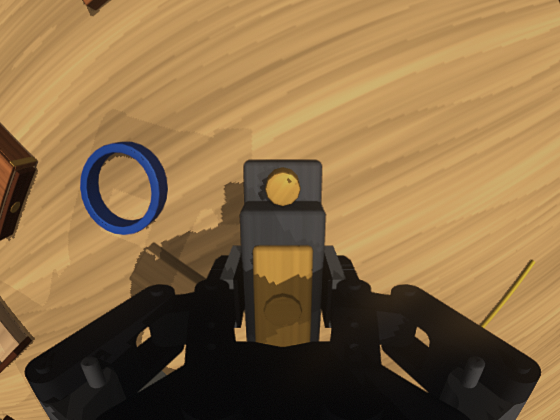

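View pics/scene2.png

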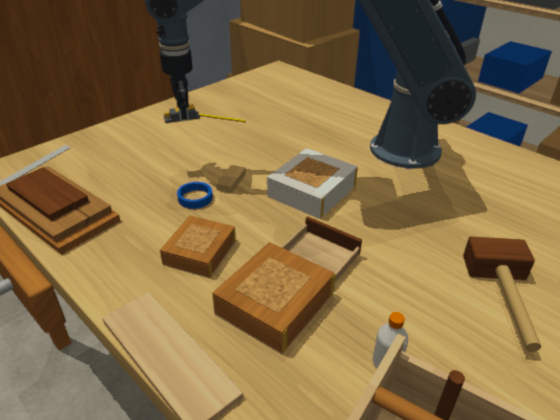

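Held: weight is about 5.3 N, so roughly 0.53 kg, and it hangs level. Carrying it to a point just short of the tray to look from the wrist.

```bash
python3 -c "
from h import *
plan([.445,.118,.16],9.3)"
```

```text
t 3.5 tcp [ 0.5175 -0.3696  0.152 ] yaw -26.99 gap 0.387 F [-0.37  0.33 -5.31]
offset [-286.  -401.5   -7.5] angular [ -0.04   0.06 -36.29]
```

```bash
python3 -m crank '[{"grip":1,"offset":[-15,-20,-4],"angular":[0,0,-2]},{"grip":1,"offset":[-43,-60,-8],"angular":[0,0,-6]},{"grip":1,"offset":[-71,-100,-8],"angular":[0,0,-10]},{"grip":1,"offset":[-99,-140,-8],"angular":[0,0,-14]},{"grip":1,"offset":[-127,-180,-8],"angular":[0,0,-18]},{"grip":1,"offset":[-155,-220,-8],"angular":[0,0,-22]},{"grip":1,"offset":[-183,-260,-8],"angular":[0,0,-26]},{"grip":1,"offset":[-211,-300,-8],"angular":[0,0,-30]},{"grip":1,"offset":[-239,-340,-8],"angular":[0,0,-33]},{"grip":1,"offset":[-264,-375,-8],"angular":[0,0,-36.3]}]'
python3 -m crank '[{"grip":1,"offset":[-34,-4,0],"angular":[0,0,0]},{"grip":1,"offset":[-34,-4,0],"angular":[0,0,0]},{"grip":1,"offset":[-34,-4,0],"angular":[0,0,0]}]'
python3 - <<'E'
from station import manip, vision
from h import *
for n in("wrist","top"):
    s=vision.snapshot(n); cv2.imwrite(f"pics/{n}3.png",s["pixels"][:,:,::-1])
    np.savez(f"pics/{n}3.npz",**{k:s[k] for k in("pixels","intrinsics","R","t")})
plan([.445,.118,.16],9.3)
E
```

```text
t: 4.5
tcp_pos: [0.4507, 0.086, 0.1586]
tool_rot: [0.997, 0.082, -0.002, -0.0]
force: [0.4, 0.6, -3.6]
finger_gap: 0.391
t: 4.8
tcp_pos: [0.4166, 0.0828, 0.159]
tool_rot: [0.997, 0.082, -0.002, -0.0]
force: [1.1, 0.3, -3.8]
finger_gap: 0.385
t 4.9 tcp [0.4192 0.082  0.1596] yaw 9.27 gap 0.383 F [ 1.44 -0.3  -4.24]
offset [ 31.2 -31.4  -0.4] angular [-0.01  0.04 -0.03]
```

View pics/wrist3.png

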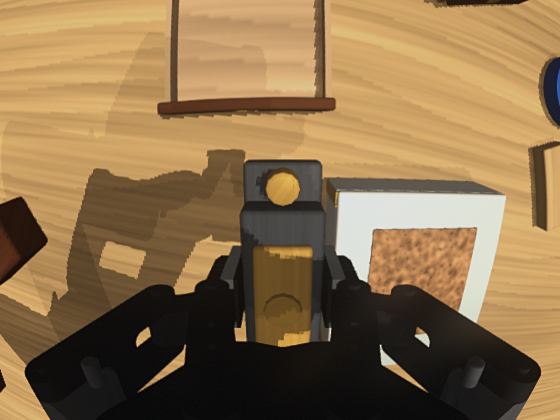

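Run:
```python
import cv2
t=cv2.imread("pics/wrist3.png")
cv2.imwrite("pics/c6.png",cv2.resize(t[0:125,150:345],None,fx=4,fy=4,interpolation=2))
```

```text
(no output)
```

View pics/c6.png

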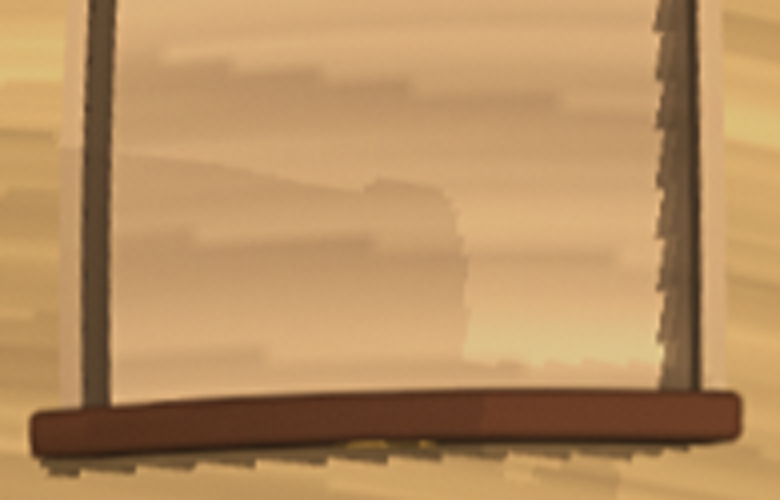

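Run:
```python
from h import *
W=load("wrist3")
f=backw(W,crop([(33,456),(740,440)],4,150,0),.05); b=backw(W,crop([(33,412),(740,391)],4,150,0),.05)
print(np.round(f,4),np.round(b,4),np.linalg.norm(f[0]-f[1]),np.linalg.norm(f-b,axis=1))
l=f[0]-f[1]; u=np.array([l[1],-l[0],0]); u/=np.linalg.norm(u); yaw=np.degrees(np.arctan2(u[1],u[0]))
fm=(f.mean(0)+b.mean(0))/2; F=fm-.005*u; fl=fm+.061*u
print("yaw",yaw,"front",F,"floor",fl)
# tool: plane mid is 4mm ahead(+u) of grip
plan([fl[0]-.004*u[0],fl[1]-.004*u[1],.10],yaw)
```

```text
[[0.4747 0.1933 0.05  ]
 [0.4975 0.0553 0.05  ]] [[0.4835 0.1945 0.05  ]
 [0.5069 0.057  0.05  ]] 0.1398015921620921 [0.00894455 0.00956994]
yaw 9.387317546640697 front [0.48570148 0.12418947 0.05      ] floor [0.55081763 0.13495457 0.05      ]
t 4.9 tcp [0.4192 0.082  0.1596] yaw 9.27 gap 0.383 F [ 1.44 -0.3  -4.24]
offset [134.4 -31.1  59.6] angular [-0.01  0.04 -0.12]
```

```bash
python3 -m crank '[{"grip":1,"offset":[40,-9,0],"angular":[0,0,0]},{"grip":1,"offset":[80,-18,0],"angular":[0,0,0]},{"grip":1,"offset":[115,-27,0],"angular":[0,0,0]},{"grip":1,"offset":[134,-31,10],"angular":[0,0,0]},{"grip":1,"offset":[134,-31,40],"angular":[0,0,0]},{"grip":1,"offset":[134,-31,70],"angular":[0,0,0]},{"grip":1,"offset":[134,-31,85],"angular":[0,0,0]},{"grip":1,"offset":[134,-31,85],"angular":[0,0,0]},{"grip":1,"offset":[134,-31,85],"angular":[0,0,0]}]'
python3 - <<'E'
from station import manip, vision
from h import *
for n in("wrist","scene"):
    s=vision.snapshot(n); cv2.imwrite(f"pics/{n}4.png",s["pixels"][:,:,::-1])
    np.savez(f"pics/{n}4.npz",**{k:s[k] for k in("pixels","intrinsics","R","t")})
plan([.5469,.1343,.015],9.35)
t=cv2.imread("pics/scene4.png"); cv2.imwrite("pics/c7.png",cv2.resize(t[180:340,210:400],None,fx=4,fy=3.7,interpolation=2))
E
```

```text
t: 5.8
tcp_pos: [0.5469, 0.1339, 0.0748]
tool_rot: [0.997, 0.081, -0.0, -0.0]
force: [0.8, 0.1, -3.8]
finger_gap: 0.386
t 5.9 tcp [0.5476 0.1342 0.0762] yaw 9.26 gap 0.388 F [ 0.47 -0.17 -4.4 ]
offset [-0.8 -0.2 61.2] angular [ 0.02 -0.14 -0.09]
```

View pics/wrist4.png

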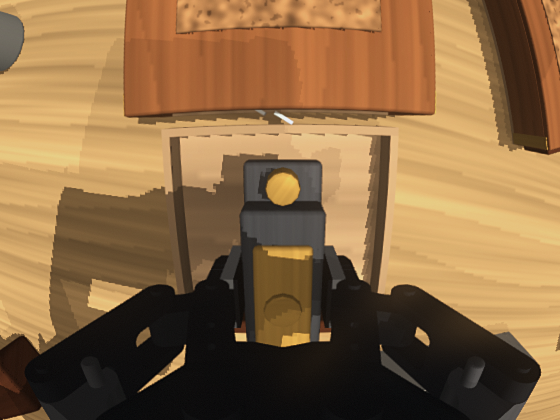

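View pics/c7.png

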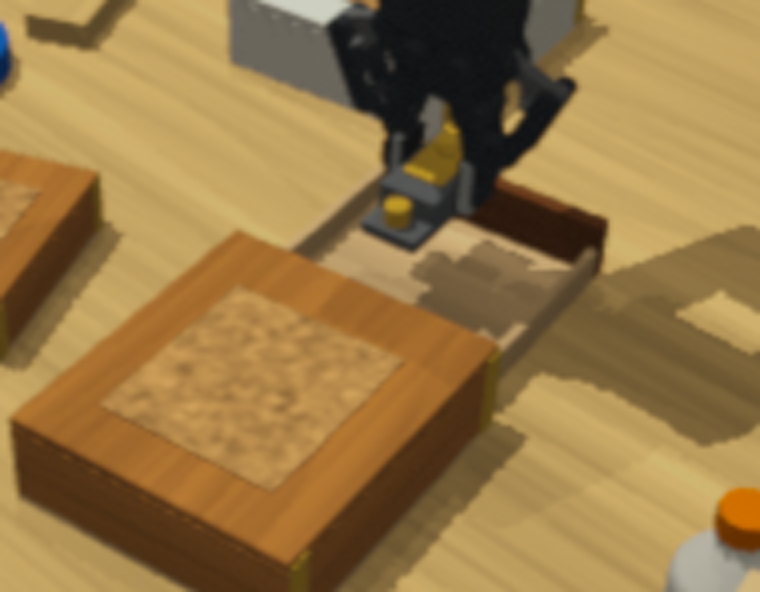

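Centred over the tray. Going down, with the last millimetres slow.

```bash
python3 -m crank '[{"grip":1,"offset":[0,0,20],"angular":[0,0,0]},{"grip":1,"offset":[0,0,40],"angular":[0,0,0]},{"grip":1,"offset":[0,0,50],"angular":[0,0,0]},{"grip":1,"offset":[0,0,55],"angular":[0,0,0]},{"grip":1,"offset":[0,0,57],"angular":[0,0,0]},{"grip":1,"offset":[0,0,57],"angular":[0,0,0]}]'; python3 -m crank '[{"grip":1,"offset":[0,0,0.5],"angular":[0,0,0]},{"grip":1,"offset":[0,0,1],"angular":[0,0,0]},{"grip":1,"offset":[0,0,1.5],"angular":[0,0,0]},{"grip":1,"offset":[0,0,2],"angular":[0,0,0]},{"grip":1,"offset":[0,0,2],"angular":[0,0,0]}]'
```

```text
t: 6.5
tcp_pos: [0.5468, 0.1345, 0.0188]
tool_rot: [0.997, 0.081, 0.001, 0.0]
force: [-0.1, -0.2, -4.5]
finger_gap: 0.386
t: 7.0
tcp_pos: [0.5462, 0.1345, 0.0163]
tool_rot: [0.997, 0.081, -0.0, -0.0]
force: [-0.5, -0.7, -4.3]
finger_gap: 0.383
```

```bash
python3 -m crank '[{"grip":1,"offset":[0,0,0.4],"angular":[0,0,0]},{"grip":1,"offset":[0,0,0.7],"angular":[0,0,0]},{"grip":1,"offset":[0,0,1],"angular":[0,0,0]},{"grip":1,"offset":[0,0,1],"angular":[0,0,0]}]';python3 -m crank '[{"grip":1,"offset":[0,0,0.3],"angular":[0,0,0]},{"grip":1,"offset":[0,0,0.6],"angular":[0,0,0]},{"grip":1,"offset":[0,0,0.6],"angular":[0,0,0]}]'
```

```text
t: 7.4
tcp_pos: [0.5462, 0.1345, 0.0154]
tool_rot: [0.997, 0.081, -0.0, 0.0]
force: [-0.6, 0.5, -3.8]
finger_gap: 0.385
t: 7.7
tcp_pos: [0.5465, 0.1346, 0.0153]
tool_rot: [0.997, 0.081, 0.0, 0.0]
force: [-1.3, -0.1, 3.2]
finger_gap: 0.384
```

Touchdown: force went from -4 to +3 N. Now opening partway and lifting.

```bash
python3 -m crank '[{"grip":0.45,"offset":[0,0,0],"angular":[0,0,0]},{"grip":0.35,"offset":[0,0,0],"angular":[0,0,0]},{"grip":0.35,"offset":[0,0,0],"angular":[0,0,0]},{"grip":0.35,"offset":[0,0,0],"angular":[0,0,0]},{"grip":0.35,"offset":[0,0,0],"angular":[0,0,0]}]'; python3 -m crank '[{"grip":0.35,"offset":[0,0,-10],"angular":[0,0,0]},{"grip":0.35,"offset":[0,0,-30],"angular":[0,0,0]},{"grip":0.35,"offset":[0,0,-60],"angular":[0,0,0]},{"grip":0.35,"offset":[0,0,-100],"angular":[0,0,0]},{"grip":0.35,"offset":[-40,0,-130],"angular":[0,0,0]},{"grip":0.35,"offset":[-80,0,-130],"angular":[0,0,0]},{"grip":0.35,"offset":[-120,0,-130],"angular":[0,0,0]},{"grip":1,"offset":[-120,0,-130],"angular":[0,0,0]}]'
python3 - <<'E'
from station import manip, vision
from h import *
for n in("wrist","scene"):
    s=vision.snapshot(n); cv2.imwrite(f"pics/{n}5.png",s["pixels"][:,:,::-1])
    np.savez(f"pics/{n}5.npz",**{k:s[k] for k in("pixels","intrinsics","R","t")})
plan([.4457,.1176,.03],9.35)
E
```

```text
t: 8.2
tcp_pos: [0.5463, 0.1345, 0.0147]
tool_rot: [0.997, 0.081, 0.0, -0.0]
force: [-0.3, -0.0, 0.2]
finger_gap: 0.651
t: 9.0
tcp_pos: [0.4194, 0.115, 0.145]
tool_rot: [0.997, 0.081, -0.005, -0.0]
force: [0.4, -0.1, -0.4]
finger_gap: 0.493
t 9.1 tcp [0.4274 0.1151 0.1456] yaw 9.29 gap 0.321 F [0.62 0.77 0.03]
offset [ 18.3   0.5 115.6] angular [ 0.01 -0.08 -0.06]
```

View pics/wrist5.png

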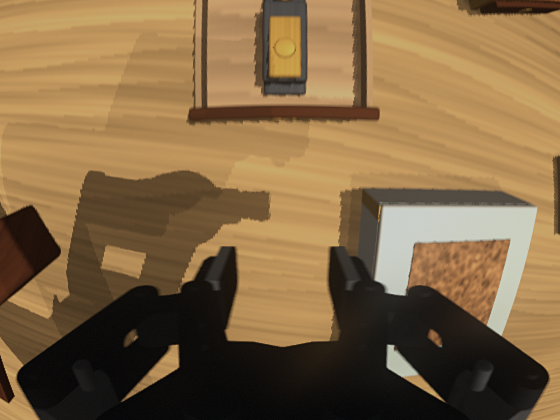

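View pics/scene5.png

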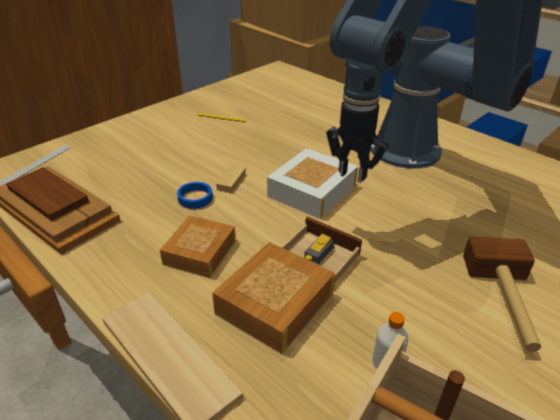

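Plane sits flat and centred in the tray, and the tray hasn't moved. Checking clearance to the white box, then down with shut fingers in front of the tray.

```bash
python3 - <<'E'
from h import *
T=load("top0"); print("white box top",np.round(back(T,[(267,255),(333,246),(348,325),(280,333)],.055),3))
W=load("wrist5"); print("front",np.round(backw(W,[(189,118),(379,118)],.05),4))
P=backw(W,[(264,94),(305,94)],0.012+.006);print("plane heel",np.round(P,4))
E
python3 -m crank '[{"grip":1,"offset":[0,0,0],"angular":[0,0,0]},{"grip":1,"offset":[0,0,0],"angular":[0,0,0]},{"grip":1,"offset":[0,0,0],"angular":[0,0,0]},{"grip":1,"offset":[0,0,0],"angular":[0,0,0]}]'
```

```text
white box top [[ 0.437  0.042  0.055]
 [ 0.454 -0.113  0.055]
 [ 0.274 -0.14   0.055]
 [ 0.261  0.015  0.055]]
front [[0.4769 0.1943 0.05  ]
 [0.4998 0.0556 0.05  ]]
plane heel [[0.5035 0.1439 0.018 ]
 [0.509  0.111  0.018 ]]
t: 9.5
tcp_pos: [0.4284, 0.1152, 0.1445]
tool_rot: [0.997, 0.081, 0.0, -0.0]
force: [0.1, -0.2, -0.1]
finger_gap: -0.003
```

```bash
python3 -m crank '[{"grip":1,"offset":[0,0,45],"angular":[0,0,0]},{"grip":1,"offset":[0,0,90],"angular":[0,0,0]},{"grip":1,"offset":[0,0,112],"angular":[0,0,0]},{"grip":1,"offset":[0,0,120],"angular":[0,0,0]},{"grip":1,"offset":[15,0,120],"angular":[0,0,0]},{"grip":1,"offset":[30,0,120],"angular":[0,0,0]},{"grip":1,"offset":[36,0,120],"angular":[0,0,0]},{"grip":1,"offset":[36,0,120],"angular":[0,0,0]}]'
python3 - <<'E'
from station import manip, vision
from h import *
s=vision.snapshot("wrist"); cv2.imwrite("pics/w6.png",s["pixels"][:,:,::-1])
plan([.4857,.1242,.025],9.35)
E
```

```text
t: 10.3
tcp_pos: [0.4649, 0.121, 0.0253]
tool_rot: [0.997, 0.081, 0.001, 0.0]
force: [-0.2, -0.2, -0.0]
finger_gap: -0.001
t 10.35 tcp [0.4635 0.121  0.0252] yaw 9.32 gap -0.001 F [-0.52 -0.53  0.39]
offset [22.4  0.4  0.2] angular [ 0.01 -0.04 -0.03]
```

View pics/w6.png

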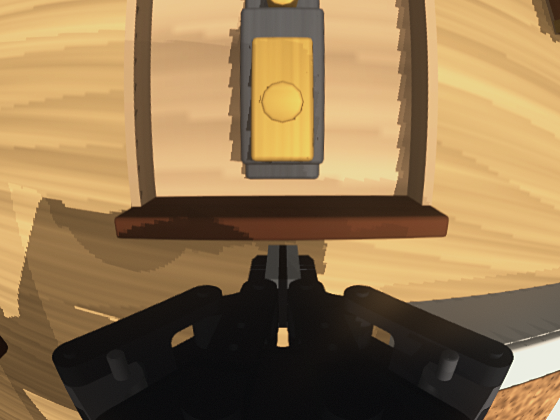

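```bash
python3 -m crank '[{"grip":1,"offset":[3,0,0],"angular":[0,0,0]},{"grip":1,"offset":[6,0,0],"angular":[0,0,0]},{"grip":1,"offset":[9,0,0],"angular":[0,0,0]},{"grip":1,"offset":[12,0,0],"angular":[0,0,0]},{"grip":1,"offset":[15,0,0],"angular":[0,0,0]},{"grip":1,"offset":[19,0,0],"angular":[0,0,0]},{"grip":1,"offset":[24,0,0],"angular":[0,0,0]},{"grip":1,"offset":[29,0,0],"angular":[0,0,0]},{"grip":1,"offset":[34,0,0],"angular":[0,0,0]},{"grip":1,"offset":[39,0,0],"angular":[0,0,0]}]'
python3 -m crank '[{"grip":1,"offset":[5,0,0],"angular":[0,0,0]},{"grip":1,"offset":[10,0,0],"angular":[0,0,0]},{"grip":1,"offset":[15,0,0],"angular":[0,0,0]},{"grip":1,"offset":[20,0,0],"angular":[0,0,0]},{"grip":1,"offset":[25,0,0],"angular":[0,0,0]},{"grip":1,"offset":[30,0,0],"angular":[0,0,0]},{"grip":1,"offset":[34,0,0],"angular":[0,0,0]},{"grip":1,"offset":[37,0,0],"angular":[0,0,0]},{"grip":1,"offset":[39,0,0],"angular":[0,0,0]},{"grip":1,"offset":[40,0,0],"angular":[0,0,0]}]'
python3 - <<'E'
from station import manip, vision
from h import *
s=vision.snapshot("wrist"); cv2.imwrite("pics/w7.png",s["pixels"][:,:,::-1])
plan([.7055,.1625,.025],9.35)
E
```

```text
t: 11.35
tcp_pos: [0.5021, 0.1275, 0.0246]
tool_rot: [0.997, 0.081, -0.0, -0.0]
force: [-1.6, 0.7, -0.1]
finger_gap: 0.0
t: 12.35
tcp_pos: [0.5417, 0.1336, 0.0248]
tool_rot: [0.997, 0.081, 0.0, 0.0]
force: [-1.5, -0.4, -0.4]
finger_gap: 0.002
t 12.4 tcp [0.5418 0.1336 0.0247] yaw 9.3 gap -0.002 F [-0.72  0.65 -0.11]
offset [ 1.662e+02 -2.000e+00 -1.000e-01] angular [ 0.01 -0.04 -0.05]
```

View pics/w7.png

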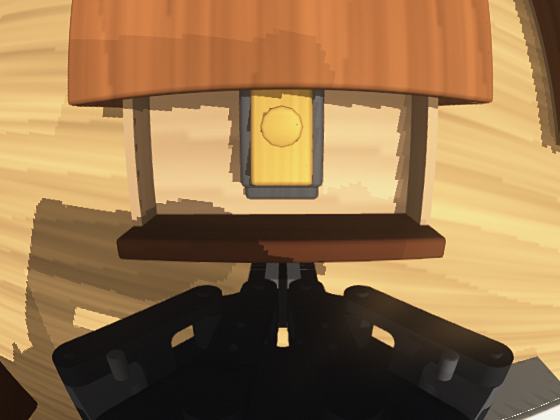

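Plane undisturbed, tray about 62 mm from zero. Continuing, then feeling for the spring and the stop.

```bash
python3 -m crank '[{"grip":1,"offset":[4,0,0],"angular":[0,0,0]},{"grip":1,"offset":[8,0,0],"angular":[0,0,0]},{"grip":1,"offset":[12,0,0],"angular":[0,0,0]},{"grip":1,"offset":[16,0,0],"angular":[0,0,0]},{"grip":1,"offset":[20,0,0],"angular":[0,0,0]},{"grip":1,"offset":[24,0,0],"angular":[0,0,0]},{"grip":1,"offset":[28,0,0],"angular":[0,0,0]},{"grip":1,"offset":[30,0,0],"angular":[0,0,0]},{"grip":1,"offset":[30,0,0],"angular":[0,0,0]}]'
python3 -m crank '[{"grip":1,"offset":[1,0,0],"angular":[0,0,0]},{"grip":1,"offset":[2,0,0],"angular":[0,0,0]},{"grip":1,"offset":[3,0,0],"angular":[0,0,0]}]'
python3 -m crank '[{"grip":1,"offset":[1,0,0],"angular":[0,0,0]},{"grip":1,"offset":[2,0,0],"angular":[0,0,0]},{"grip":1,"offset":[3,0,0],"angular":[0,0,0]}]'
```

```text
t: 13.3
tcp_pos: [0.5698, 0.1384, 0.0247]
tool_rot: [0.997, 0.081, -0.001, 0.0]
force: [-5.2, -1.5, 2.4]
finger_gap: 0.005
t: 13.6
tcp_pos: [0.5719, 0.1388, 0.0247]
tool_rot: [0.997, 0.081, -0.002, 0.0]
force: [-6.1, -1.2, 5.0]
finger_gap: -0.0
t: 13.9
tcp_pos: [0.5747, 0.1393, 0.0247]
tool_rot: [0.997, 0.081, -0.002, 0.0]
force: [-7.0, -0.5, 4.8]
finger_gap: 0.002
```

```bash
for i in 1 ; do :; done
python3 -m crank '[{"grip":1,"offset":[1,0,0],"angular":[0,0,0]},{"grip":1,"offset":[2,0,0],"angular":[0,0,0]}]' | grep -v rot
python3 -m crank '[{"grip":1,"offset":[0.8,0,0],"angular":[0,0,0]},{"grip":1,"offset":[1.5,0,0],"angular":[0,0,0]}]'| grep -v rot
python3 -m crank '[{"grip":1,"offset":[0.8,0,0],"angular":[0,0,0]},{"grip":1,"offset":[1.5,0,0],"angular":[0,0,0]}]'| grep -v rot
```

```text
t: 14.1
tcp_pos: [0.5766, 0.1396, 0.0247]
force: [-6.7, -1.3, 5.5]
finger_gap: 0.002
t: 14.3
tcp_pos: [0.578, 0.1398, 0.0247]
force: [-6.2, -2.2, 4.4]
finger_gap: 0.0
t: 14.5
tcp_pos: [0.5794, 0.14, 0.0247]
force: [-6.6, -1.3, 4.8]
finger_gap: 0.001
```

```bash
python3 -m crank '[{"grip":1,"offset":[0.8,0,0],"angular":[0,0,0]},{"grip":1,"offset":[1.5,0,0],"angular":[0,0,0]}]'| grep -v rot
python3 -m crank '[{"grip":1,"offset":[0.8,0,0],"angular":[0,0,0]},{"grip":1,"offset":[1.5,0,0],"angular":[0,0,0]}]'| grep -v rot
```

```text
t: 14.7
tcp_pos: [0.5808, 0.1403, 0.0247]
force: [-7.8, -2.8, 5.3]
finger_gap: 0.002
t: 14.9
tcp_pos: [0.5822, 0.1405, 0.0247]
force: [-6.6, -1.5, 4.5]
finger_gap: 0.001
```

```bash
python3 -m crank '[{"grip":1,"offset":[0.7,0,0],"angular":[0,0,0]},{"grip":1,"offset":[1.2,0,0],"angular":[0,0,0]}]'| grep -v rot
```

```text
t: 15.1
tcp_pos: [0.583, 0.1406, 0.0247]
force: [-7.6, -1.3, 5.8]
finger_gap: 0.0
```

```bash
python3 -m crank '[{"grip":1,"offset":[0.7,0,0],"angular":[0,0,0]},{"grip":1,"offset":[1.2,0,0],"angular":[0,0,0]}]'| grep -v rot
```

```text
t: 15.3
tcp_pos: [0.5841, 0.1408, 0.0247]
force: [-7.4, -2.1, 6.2]
finger_gap: -0.001
```

```bash
python3 -m crank '[{"grip":1,"offset":[0.7,0,0],"angular":[0,0,0]},{"grip":1,"offset":[1.2,0,0],"angular":[0,0,0]}]'| grep -v rot
```

```text
t: 15.5
tcp_pos: [0.5852, 0.141, 0.0247]
force: [-8.0, -1.6, 5.2]
finger_gap: 0.002
```

```bash
python3 -m crank '[{"grip":1,"offset":[0.7,0,0],"angular":[0,0,0]},{"grip":1,"offset":[1.2,0,0],"angular":[0,0,0]}]'| grep -v rot
```

```text
t: 15.7
tcp_pos: [0.5857, 0.1411, 0.0247]
force: [-10.0, -2.8, 8.9]
finger_gap: 0.0
```

```bash
python3 -m crank '[{"grip":1,"offset":[0.7,0,0],"angular":[0,0,0]},{"grip":1,"offset":[1.2,0,0],"angular":[0,0,0]}]'| grep -v rot
```

```text
t: 15.9
tcp_pos: [0.586, 0.1412, 0.0247]
force: [-11.1, -3.5, 9.1]
finger_gap: 0.004
```

The stop is engaged: force is rising. Small steps now, and easing the downward drag a little.

```bash
python3 -m crank '[{"grip":1,"offset":[0.5,0,-0.5],"angular":[0,0,0]},{"grip":1,"offset":[0.8,0,-0.5],"angular":[0,0,0]}]'| grep -v rot
```

```text
t: 16.1
tcp_pos: [0.586, 0.1412, 0.0248]
force: [-11.6, -2.4, 7.4]
finger_gap: 0.0
```

```bash
python3 -m crank '[{"grip":1,"offset":[0.5,0,-0.5],"angular":[0,0,0]},{"grip":1,"offset":[1,0,-0.5],"angular":[0,0,0]}]'| grep -v rot
```

```text
t: 16.3
tcp_pos: [0.5861, 0.1412, 0.0248]
force: [-12.1, -4.1, 6.3]
finger_gap: -0.0
```

```bash
python3 -m crank '[{"grip":1,"offset":[0.5,0,-0.5],"angular":[0,0,0]},{"grip":1,"offset":[1,0,-0.5],"angular":[0,0,0]}]'| grep -v rot
```

```text
t: 16.5
tcp_pos: [0.5862, 0.1413, 0.0248]
force: [-12.9, -4.2, 5.2]
finger_gap: 0.004
```

```bash
python3 -m crank '[{"grip":1,"offset":[0.7,0,-0.5],"angular":[0,0,0]},{"grip":1,"offset":[1.3,0,-0.5],"angular":[0,0,0]}]'| grep -v rot
```

```text
t: 16.7
tcp_pos: [0.5864, 0.1413, 0.0249]
force: [-14.2, -5.1, 3.5]
finger_gap: -0.002
```

```bash
python3 -m crank '[{"grip":1,"offset":[0.7,0,-0.3],"angular":[0,0,0]},{"grip":1,"offset":[1,0,-0.3],"angular":[0,0,0]},{"grip":1,"offset":[1,0,-0.3],"angular":[0,0,0]}]'| grep -v rot
```

```text
t: 17.0
tcp_pos: [0.5865, 0.1413, 0.0249]
force: [-14.1, -6.1, 2.4]
finger_gap: 0.0
```

Push is about 15 N, inside the 12–18 N band. Letting go and reading the force to see whether the tray stays.

```bash
python3 -m crank '[{"grip":1,"offset":[-3,0,0],"angular":[0,0,0]},{"grip":1,"offset":[-6,0,0],"angular":[0,0,0]},{"grip":1,"offset":[-9,0,0],"angular":[0,0,0]},{"grip":1,"offset":[-11,0,0],"angular":[0,0,0]}]'| grep -v rot
python3 -m crank '[{"grip":1,"offset":[-2,0,0],"angular":[0,0,0]},{"grip":1,"offset":[-4,0,0],"angular":[0,0,0]},{"grip":1,"offset":[-6,0,0],"angular":[0,0,0]},{"grip":1,"offset":[-6,0,0],"angular":[0,0,0]}]'| grep -v rot
python3 - <<'E'
from station import manip, vision
from h import *
s=vision.snapshot("wrist"); cv2.imwrite("pics/w8.png",s["pixels"][:,:,::-1])
np.savez("pics/w8.npz",**{k:s[k] for k in("pixels","intrinsics","R","t")})
E
```

```text
t: 17.4
tcp_pos: [0.5827, 0.1406, 0.0259]
force: [-3.3, -1.5, -3.5]
finger_gap: 0.001
t: 17.8
tcp_pos: [0.581, 0.14, 0.028]
force: [-0.1, -0.0, -0.4]
finger_gap: 0.003
```

View pics/w8.png

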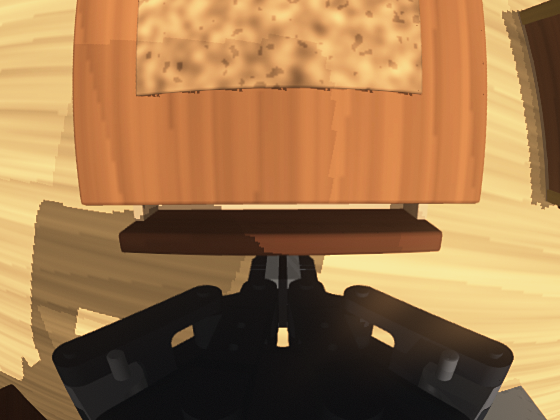

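Force dropped to zero after about 4–5 mm of return and the tray stayed put, so it looks latched. Backing clear and checking twice for movement.

```bash
python3 -m crank '[{"grip":1,"offset":[-5,0,0],"angular":[0,0,0]},{"grip":1,"offset":[-15,0,0],"angular":[0,0,0]},{"grip":1,"offset":[-35,0,0],"angular":[0,0,0]},{"grip":1,"offset":[-60,0,-20],"angular":[0,0,0]},{"grip":1,"offset":[-75,0,-60],"angular":[0,0,0]},{"grip":1,"offset":[-75,0,-100],"angular":[0,0,0]},{"grip":1,"offset":[-75,0,-130],"angular":[0,0,0]},{"grip":1,"offset":[-75,0,-130],"angular":[0,0,0]},{"grip":1,"offset":[-75,0,-130],"angular":[0,0,0]}]'| grep -v rot
cat > look.py <<'E'
import sys
from station import manip, vision
from h import *
for n in("wrist","scene"):
    s=vision.snapshot(n); cv2.imwrite(f"pics/{n}{sys.argv[1]}.png",s["pixels"][:,:,::-1])
    np.savez(f"pics/{n}{sys.argv[1]}.npz",**{k:s[k] for k in("pixels","intrinsics","R","t")})
E
python3 look.py 9
python3 -m crank '[{"grip":1,"offset":[0,0,0],"angular":[0,0,0]},{"grip":1,"offset":[0,0,0],"angular":[0,0,0]},{"grip":1,"offset":[0,0,0],"angular":[0,0,0]},{"grip":1,"offset":[0,0,0],"angular":[0,0,0]},{"grip":1,"offset":[0,0,0],"angular":[0,0,0]},{"grip":1,"offset":[0,0,0],"angular":[0,0,0]},{"grip":1,"offset":[0,0,0],"angular":[0,0,0]},{"grip":1,"offset":[0,0,0],"angular":[0,0,0]}]'| grep -v rot
python3 look.py 10
python3 -c "
from h import *
a=load('wrist9')['pixels'].astype(int);b=load('wrist10')['pixels'].astype(int);print(abs(a-b).max(2).mean())"
```

```text
t: 18.75
tcp_pos: [0.5044, 0.1277, 0.1576]
force: [-0.3, -0.5, -1.3]
finger_gap: 0.001
t: 19.65
tcp_pos: [0.5049, 0.1277, 0.1571]
force: [0.4, 1.0, -0.0]
finger_gap: 0.003
2.1244940476190477
```

View pics/wrist10.png

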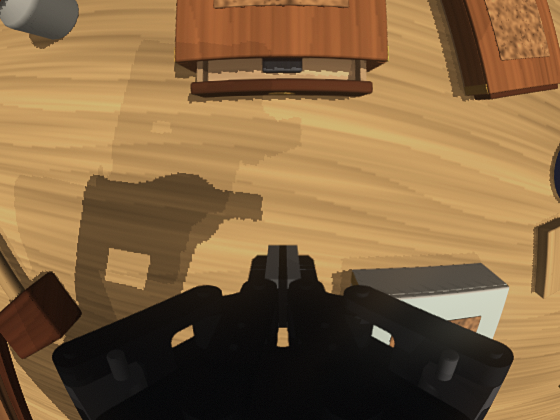

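View pics/scene10.png

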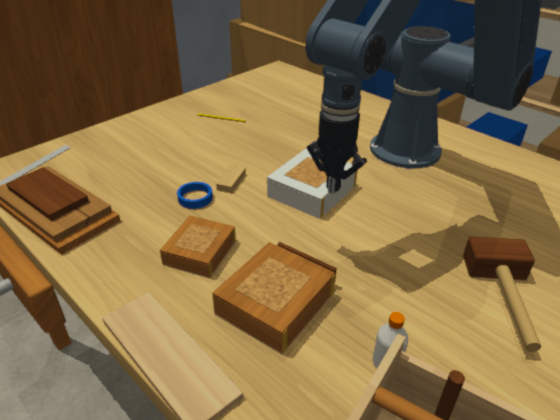

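Run:
```python
import cv2
t=cv2.imread("pics/wrist10.png")
cv2.imwrite("pics/c8.png",cv2.resize(t[30:115,165:400],None,fx=3.4,fy=5,interpolation=2))
from h import *
a=load('wrist9')['pixels'].astype(int);b=load('wrist10')['pixels'].astype(int)
for dy in(-3,-2,-1,0,1,2,3): print(dy,abs(a[40:110,180:380]-b[40+dy:110+dy,180:380]).mean().round(2))
```

```text
-3 18.32
-2 13.32
-1 7.48
0 1.82
1 7.55
2 13.46
3 18.52
```

View pics/c8.png

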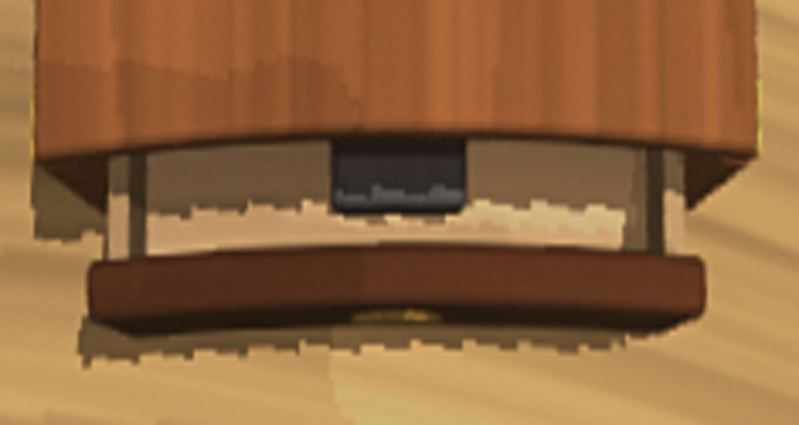

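Run:
```python
from h import *
W=load("wrist10"); S=np.array([3.4,5]); g=lambda p:(np.array(p)+.5)/S-.5+np.array([165,30])
c=backw(W,g([(38,160),(755,155)]),.062);f=backw(W,g([(90,316),(703,310)]),.05);b=backw(W,g([(90,262),(703,256)]),.05)
print(c,f,b,np.linalg.norm(c[0]-c[1]),np.linalg.norm(f[0]-f[1]))
u=np.array([.9867,.1625,0]); print("proud by",(c.mean(0)-f.mean(0))@u,"from back+10:",(c.mean(0)-b.mean(0))@u+.01,"tray = that-.008")
print("front", f.mean(0), "finger contact rest tcp expected", f.mean(0)-.011*u)
```

```text
[[0.60492011 0.22429697 0.062     ]
 [0.63090617 0.06947099 0.062     ]] [[0.58281043 0.21188893 0.05      ]
 [0.60620332 0.07426351 0.05      ]] [[0.59131353 0.21323606 0.05      ]
 [0.61468888 0.07569254 0.05      ]] 0.1569915928673165 0.13959937475244918
proud by 0.023713723993120057 from back+10: 0.025106800421427558 tray = that-.008
front [0.59450687 0.14307622 0.05      ] finger contact rest tcp expected [0.58365317 0.14128872 0.05      ]
```

Tray stands at about 0.016–0.017 m, inside the latch range and well under the 0.038 m of an unlatched tray. It did not move in the second between the two pictures. A quick check of the bystanders, then handing in.

Run:
```python
from h import *
from station import manip
a=load('scene0')['pixels'].astype(int);b=load('scene10')['pixels'].astype(int)
for n,(x0,x1,y0,y1) in dict(tape=(172,218,178,212),offcut=(215,250,160,195),glue=(370,410,310,370),smallbox=(158,240,215,275),white=(265,300,175,205)).items():
    print(n,abs(a-b)[y0:y1,x0:x1].mean().round(2))
print(manip.sense()["force"]); print(manip.sign_off())
```

```text
tape 3.04
offcut 3.49
glue 3.38
smallbox 3.01
white 6.06
[-0.28144345  0.52467248 -0.30074297]
the job is handed in; nothing more can be done
None
```

The block plane is in the tray, sole down and centred. The tray is pushed in and stays in by itself. I handed the job in at about 20 s of the 64 s allowed.

- **Set-down:** I held the plane by its sides, lowered it in sub-millimetre steps until I felt touchdown, then opened the fingers. The force on the gripper rose by about 7 N at touchdown.
- **Push:** With shut fingers I pushed the centre of the tray front until the stop showed as a rise in force. The largest push measured was about 15 N, under the 25 N limit.
- **Latch:** The force fell to zero a few millimetres after I let go. Two pictures about 1 s apart show no movement of the tray. It measures about 16–17 mm out, within the 6–26 mm latch range and well below the 38 mm of an unlatched tray.
- **Other objects:** The tape, offcut, glue and small box show no change between the first and last scene pictures. The white box region differs slightly more; I put that down to the arm's shadow but did not check it further.
- **Disagreements:**
  - The top and scene cameras differed by 5–8 mm on the chest position, so I placed the plane from wrist-camera measurements instead.
  - I measured about 3–4 mm of push past the resting place, slightly short of the 4–5 mm stated, but within measurement error.
  - There was an unexpected vertical drag of up to 9 N during the push. I eased it off before the final press.

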